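# Reset the machine under its push-latch flap

## Robot

A 6-joint arm with a two-finger parallel gripper is mounted at the origin on the work surface. World frame = base frame: x ahead of the robot, y to its left, z up, the work surface at z = 0. Lengths are in m, angles in degrees, forces in N, time in s.
With the tool pointing down it reaches from about 0.325 to 0.85 m from the base axis. Payload 15.5 kg.
Tool frame: the origin (TCP) lies midway between the tips of the shut fingers; the grasp point (between the pads) lies 19 mm behind it; y points along the fingers, x is the direction in which the jaws open and shut, and the axes are right-handed (so a half turn about y gives the same grasp; the last joint's range is limited). The gripper opens to 91 mm and grips with 3 to 60 N. Pads are 32 mm wide; open, the fingers measure 118 mm over their backs; the gripper's body (76 mm by 178 mm) begins 60 mm behind the grasp point.
Start: joints at [57.955, 28.281, 77.091, -0, 74.628, -5.472], TCP at [0.28, 0.559, 0.214] pointing down, gripper open.
Joint ranges: [-166.48, 166.48], [-47.26, 123.95], [12.59, 153.08], [-70.14, 250.14], [6.76, 159.57], [-176.63, 176.63]. Speed limits (degrees/s): [108.29, 108.29, 147.25, 172.46, 172.46, 172.46].

## Interface

Orientations are given as a 3x3 rotation matrix whose columns are the frame's x, y, z axes.
In Python, from bench import ctrl gives the robot as it stands. The module is installed in compiled form; this text tells all that it offers. Calls block until the motion is done:
- ctrl.goto(position, orientation): joint-space move of the TCP to a pose.
- ctrl.move_l(position, vel=0.15, ori=None, contact_N=None): straight line of the TCP; ori=None keeps the orientation; vel is the mean speed in m/s. With contact_N (N) it stops when the force on the tool has changed by that much, and returns True; else False.
- ctrl.movej(angles): joint-space move.
- ctrl.command_gripper(opening): opening from 0.0 (shut) to 1.0 (fully open); the grip force is fixed at half the most; returns when the fingers have stopped.
- ctrl.sleep(seconds).
- ctrl.ik(position, orientation): joint angles nearest the present ones, or None.
- ctrl.read_camera(name): name is "side" or "top"; returns the picture (400x640x3 uint8, blue, green, red); there is no depth.
- ctrl.camera_params(name): a dict with "fx", "fy", "cx", "cy" (pixels), "pose" (4x4, takes a point from camera to world coordinates). Camera axes: x right, y up, looking along -z (the intrinsics and any distortion apply to the point x, -y, -z); pixel columns grow to the right and rows downward; lengths in m; the calibration is good to about 2 mm. A picture is of the moment at which its call begins. camera_params takes no time and is no camera call.
A pose or a line that the arm cannot do raises ctrl.MotionError and nothing moves.
- ctrl.sign_off(): hands the job in, once; it reports no verdict.
Readings, each from a call of its own:
- ctrl.current_t(): time.
- ctrl.current_q(): joint angles.
- ctrl.current_dq(): joint speeds.
- ctrl.current_effort(): joint torques, N m.
- ctrl.current_tool_pos(): TCP position.
- ctrl.current_eef_rot(): TCP orientation.
- ctrl.current_contact_force(): force on the tool from outside, world axes, zero at the start.
- ctrl.current_wrist_torque(): the same for the moment, N m.
- ctrl.current_grip_width(): opening from 0.0 (shut) to 1.0 (fully open).
Only numpy, scipy, OpenCV 4.12 (cv2) and the standard library are available. Lean on these libraries where they do the work, as an engineer would, in place of code of your own. Each camera call takes 0.05 s, during which the arm holds its last target. There are 200 camera calls.

## Task

The green reset button of the blue control box is under its yellow push-latch flap: press the flap down and let go so that it springs fully open, then press the green button all the way down and let it come back up. Then push the flap shut and press it down until it latches, so that it stays shut flush with the box when you let go. Use the fingertips only: pick nothing up, do not press the red emergency stop, and leave everything else on the bench where it is.

Things in the scene. Friction and masses are not known exactly. Their poses are not given: they have to be found in the camera images.
- box: Blue control box bolted to the bench, 140 (x) x 160 (y) x 70 mm high, with a low bolting flange 18 mm beyond its -x and +x sides. Origin at the centre of its underside; x points from the flap's hinge to its free edge, y along the hinge, z up. An opening 86 (x) x 106 (y) mm in its top, centred on the origin, is filled by the flap. Its yaw varies.
- flap (a joint): Angle (rad) of the yellow flap about its hinge. 0 = latched shut, upper face level with the box top; negative = pressed in, stop at -0.12; positive = open, about 1.95 when fully open (112 degrees: leaning back over the box's -x side, free edge about 142 mm above the bench). A damped spring always drives it open (0.18 N m when shut, 0.06 N m when open); it takes about 1 to 1.5 s to open.
- flap_hinge (a point): Middle of the hinge line of the flap, which runs along the box's y at x = -40 mm, z = 67.5 mm of the box frame. The flap is 80 mm from hinge to free edge, 100 mm wide, 5 mm thick (hinge line at mid-thickness). Turns with the flap: x from hinge to free edge, z out of the outer face.
- flap_press (a point): Black spot, 24 mm across, on the flap's outer face, 62 mm from the hinge line; the place to press. Push-push latch: from shut, pressing in to the stop (about 7 mm here; about 3 N on the way, more at the stop) and letting go unlatches it and it swings open; from open, pushing it shut and on in to the stop, then letting go, latches it at 0. A press of less than about half-way changes nothing.
- reset_button (a joint): Travel (m) of the green button: 0 = up, 0.006 = fully down (about 4 N). A spring brings it back. It counts as pressed beyond 0.0045.
- reset_button_top (a point): Centre of the top of the green button, 28 mm across, at the middle of the box, 44 mm above the bench, so 26 mm below the box top; pressed straight down. Hidden under the flap while that is shut.
- stop_button (a joint): Travel (m) of the red emergency stop button, 40 mm across, on top of the yellow stop station. 0 = up. Not to be pressed.
- stop_station: Yellow stop station fixed to the bench, 85 x 85 x 55 mm, with the red button on top (77 mm high in all). Origin at the centre of its underside.
- can: Loose blue can, 52 mm across, 100 mm high, beside the box; bystander. Origin at the centre of its underside.
- jar: Loose amber jar with orange cap, 56 mm across, 75 mm high, on the other side of the box; bystander. Origin at the centre of its underside.
- tape: Loose grey tape roll lying flat, 90 mm across, 24 mm high; bystander. Origin at the centre of its underside.
- bowl: Loose orange plastic bowl, 130 mm across, 50 mm high; bystander. Origin at the centre of its underside.
- screwdriver: Loose screwdriver lying on the bench; bystander.
- block: Loose steel block, 60 x 45 x 30 mm; bystander. Origin at the centre of its underside.
- grinder: Loose red angle grinder lying disc up, about 320 mm long, 81 mm high; bystander.

How it is judged:
By the outcome, as a careful person would: the job done as asked, in the order asked, and still so for the second after the job is handed in, with the robot touching nothing.
It also fails if it takes over 56 s, if anything falls off the work surface, if the arm or the gripper's body presses on something with over 40 N, if the wrist force passes 120 N, or if a joint passes its speed limit or range.

## Working session

There is one attempt and no reset: what is moved stays moved. The work goes in short steps, each a Python script; the robot and the scene stay as the last script left them, time stands still between calls to the robot, and variables do not carry over. Pictures are saved under pics/ and viewed, about 8 in all and at most 12, crops included, and the job is handed in when it is done.

```bash
mkdir -p pics; python3 - <<'E'
from bench import ctrl
import cv2,numpy as np
for n in("top","side"):
    cv2.imwrite(f"pics/{n}0.png",ctrl.read_camera(n)); p=ctrl.camera_params(n); print(n,{k:(np.round(v,4).tolist()) for k,v in p.items()})
print(ctrl.current_t(),ctrl.current_eef_rot())
E
```

```text
top {'fx': 475.6549, 'fy': 475.6549, 'cx': 316.4955, 'cy': 194.3936, 'pose': [[0.013, 0.9981, -0.0607, 0.4392], [-0.9998, 0.014, 0.0157, -0.0598], [0.0165, 0.0605, 0.998, 1.5535], [0.0, 0.0, 0.0, 1.0]]}
side {'fx': 374.1093, 'fy': 374.1093, 'cx': 320.7424, 'cy': 197.5698, 'pose': [[0.9951, 0.0633, -0.0762, 0.4447], [-0.0981, 0.7369, -0.6689, -0.7085], [0.0138, 0.6731, 0.7394, 0.7956], [0.0, 0.0, 0.0, 1.0]]}
0.1 [[ 4.47344792e-01 -5.71845889e-04 -8.94361398e-01]
 [ 8.94360965e-01 -8.87298218e-04  4.47345142e-01]
 [-1.04937776e-03 -9.99999443e-01  1.14508405e-04]]
```

View pics/top0.png

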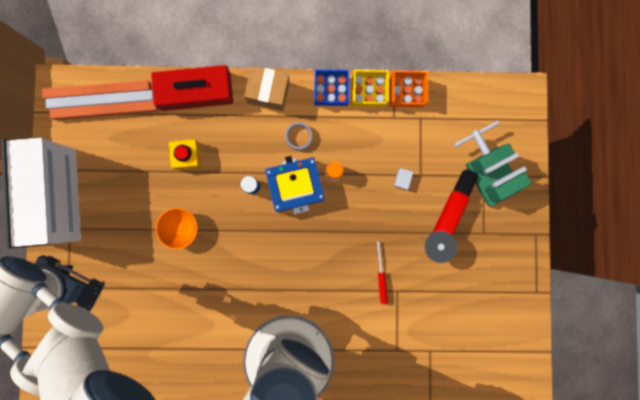

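View pics/side0.png

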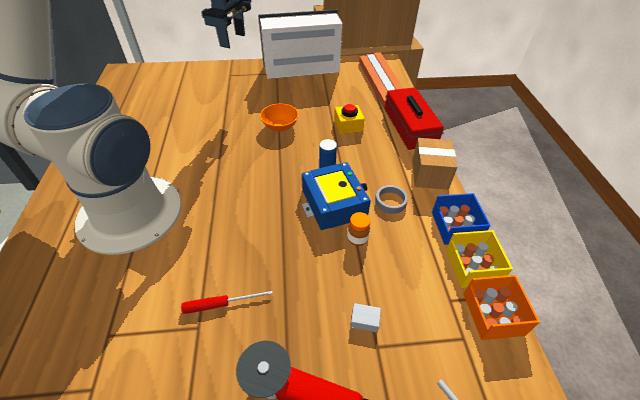

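The top view shows the box at about (295,184), with the black spot at (292,177) and the hinge on the robot's side. The can is at (250,185) and the jar at (335,170). The side view agrees: spot at (342,184). Next I'll measure.

```bash
cat > h.py <<'E'
from bench import ctrl
import cv2,numpy as np
def ray(n,u,v):
    p=ctrl.camera_params(n);T=np.array(p["pose"])
    d=T[:3,:3]@np.array([(u-p["cx"])/p["fx"],-(v-p["cy"])/p["fy"],-1]);return T[:3,3],d
def onz(n,u,v,z):
    o,d=ray(n,u,v);return o+d*(z-o[2])/d[2]
def tri(a,b):
    (o1,d1),(o2,d2)=ray("top",*a),ray("side",*b)
    s=np.linalg.lstsq(np.c_[d1,-d2],o2-o1,rcond=None)[0]
    p,q=o1+s[0]*d1,o2+s[1]*d2;return (p+q)/2,np.linalg.norm(p-q)
E
python3 - <<'E'
from h import *
cs={}
for n,(x0,y0,x1,y1) in {"top":(255,150,345,220),"side":(295,150,375,235)}.items():
    im=cv2.imread(f"pics/{n}0.png");hsv=cv2.cvtColor(im,cv2.COLOR_BGR2HSV)
    def mask(lo,hi):
        m=np.zeros(im.shape[:2],np.uint8);m[y0:y1,x0:x1]=cv2.inRange(hsv,lo,hi)[y0:y1,x0:x1];return m
    m=mask((24,120,120),(36,255,255))
    c=max(cv2.findContours(m,0,2)[0],key=cv2.contourArea)
    hull=cv2.convexHull(c); f=np.zeros_like(m);cv2.fillPoly(f,[hull],255)
    f2=cv2.erode(f,np.ones((3,3)))
    d=((hsv[...,2]<110)&(f2>0)).astype(np.uint8)
    M=cv2.moments(d,True);sp=(M['m10']/M['m00'],M['m01']/M['m00'])
    P=np.array([onz(n,*p,.07)[:2] for p in hull[:,0]],np.float32)
    r=cv2.minAreaRect(P*1000);print(n,"flap",r,"spot",sp,M['m00'],onz(n,*sp,.07))
    Mf=cv2.moments(f,True);fc=(Mf['m10']/Mf['m00'],Mf['m01']/Mf['m00']);print("centroid",onz(n,*fc,.07))
    cs[n]=(sp,fc)
    b=mask((100,120,40),(125,255,255));c=max(cv2.findContours(b,0,2)[0],key=cv2.contourArea)
    if n=="top":
        P=np.array([onz(n,*p,.07)[:2] for p in cv2.convexHull(c)[:,0]],np.float32)
        print("box",cv2.minAreaRect(P*1000))
for i in 0,1:print(tri(cs["top"][i],cs["side"][i]))
E
python3 -c "
import cv2;a=cv2.imread('pics/top0.png')[140:230,230:360];b=cv2.imread('pics/side0.png')[140:240,285:385]
a=cv2.resize(a,(400,277),interpolation=2);b=cv2.resize(b,(400,400),interpolation=2)
import numpy as np;cv2.imwrite('pics/crop.png',np.hstack([cv2.copyMakeBorder(a,0,123,0,0,0),b]))"
```

```text
top flap ((562.9708251953125, -12.649589538574219), (76.33097076416016, 99.17485809326172), 14.317607879638672) spot (292.7083333333333, 177.0) 24.0 [ 0.58290387 -0.00800835  0.07      ]
centroid [ 0.56265464 -0.01264418  0.07      ]
box ((562.3184204101562, -13.732635498046875), (141.52249145507812, 157.69908142089844), 14.834663391113281)
side flap ((562.8741455078125, -12.487625122070312), (78.33757781982422, 102.58776092529297), 14.11934757232666) spot (342.25714285714287, 183.62857142857143) 35.0 [ 0.58280172 -0.00610335  0.07      ]
centroid [ 0.56305386 -0.01477457  0.07      ]
(array([ 0.58256265, -0.00806517,  0.07202533]), np.float64(0.00029013979449971983))
(array([ 0.56313359, -0.01259589,  0.0677239 ]), np.float64(0.000579214551035271))
```

View pics/crop.png

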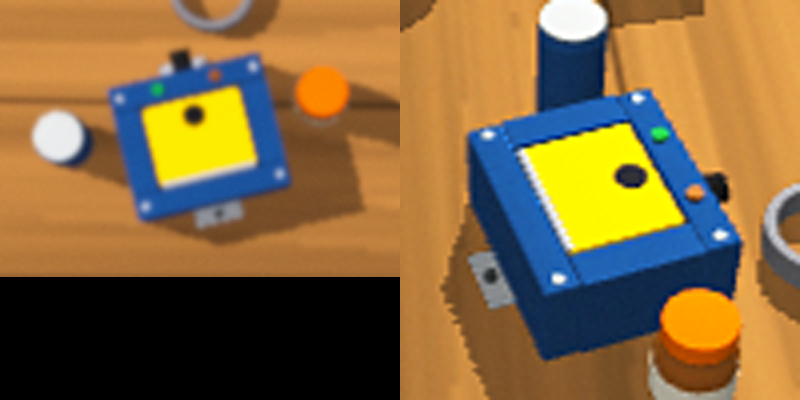

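Centre is about (0.5628, -0.0130) with yaw 14.3°, and the sizes and spot offset agree with the given ones. Now press the flap.

```bash
cat >> h.py <<'E'
yaw=np.radians(14.3);ex=np.array([np.cos(yaw),np.sin(yaw),0]);ey=np.array([-np.sin(yaw),np.cos(yaw),0]);C=np.array([.5627,-.0130,0])
W=lambda x,y,z:C+ex*x+ey*y+np.array([0,0,z])
Y=np.array([0,0,-1.]);R=np.c_[ey,Y,np.cross(ey,Y)]
def st(s):
    p=ctrl.current_tool_pos()-C;print(s,"t%.2f"%ctrl.current_t(),"box xyz mm",np.round([p@ex*1e3,p@ey*1e3,p[2]*1e3],1),"F",np.round(ctrl.current_contact_force(),1),flush=True)
E
python3 - <<'E'
from h import *
print(ctrl.ik(W(.02,0,.13),R),ctrl.ik(W(.02,0,.13),R@np.diag([-1,1,-1])))
ctrl.command_gripper(0.0);st("grip")
ctrl.goto(W(.02,0,.13),R);st("above")
ctrl.move_l(W(.02,0,.08),vel=.1);st("near")
print(ctrl.move_l(W(.02,0,.055),vel=.02,contact_N=12));st("pressed")
ctrl.move_l(W(.03,0,.09),vel=.25);ctrl.move_l(W(.09,0,.17),vel=.3);st("away")
ctrl.sleep(1);cv2.imwrite("pics/side1.png",ctrl.read_camera("side")[80:300,220:460]);st("")
E
```

```text
[-6.66964691e+00  3.02068307e+01  8.88389616e+01 -2.54444375e-14
  6.09542077e+01 -1.10969647e+02] [-6.66964691e+00  3.02068307e+01  8.88389616e+01 -2.54444375e-14
  6.09542077e+01  6.90303531e+01]
grip t1.47 box xyz mm [-133.   624.2  213.9] F [ 0.7 -0.4  0.4]
above t3.77 box xyz mm [ 20.2   0.6 130.1] F [-0.6 -0.   0.2]
near t4.42 box xyz mm [20.2  0.  80.3] F [ 0.5  0.3 -0.7]
True
pressed t5.25 box xyz mm [20.2 -0.1 64. ] F [-2.9  0.4 16.9]
away t6.00 box xyz mm [ 89.7   0.2 169.3] F [-0.2 -0.7  0.6]
 t7.05 box xyz mm [ 90.   0. 170.] F [0.2 0.4 1. ]
```

View pics/side1.png

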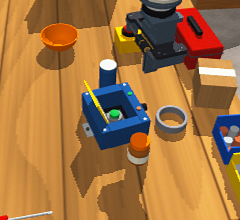

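The flap is open and leaning back, with the green button visible at crop (115,115). Next is the button.

```bash
python3 - <<'E'
from h import *
ctrl.move_l(W(.004,0,.13),vel=.15);st("above")
cv2.imwrite("pics/a.png",ctrl.read_camera("side"))
ctrl.move_l(W(.004,0,.052),vel=.1);st("near")
print(ctrl.move_l(W(.004,0,.034),vel=.015,contact_N=12));st("pressed")
ctrl.move_l(W(.004,0,.06),vel=.05);st("released")
ctrl.move_l(W(.02,0,.19),vel=.2);st("up")
cv2.imwrite("pics/side2.png",cv2.resize(ctrl.read_camera("side")[120:260,260:440],None,fx=3,fy=3))
E
```

```text
above t7.83 box xyz mm [  5.   -0.3 130.5] F [ 0.2 -0.2 -0.1]
near t8.82 box xyz mm [ 4.4 -0.1 52.5] F [-0.9  0.8  0.9]
True
pressed t9.71 box xyz mm [ 4.  -0.  38.1] F [-2.   0.1 12.7]
released t10.31 box xyz mm [ 3.9  0.  60. ] F [ 0.4 -0.5  0.3]
up t11.12 box xyz mm [ 19.3   0.3 188.8] F [-0.8 -0.1 -0.7]
```

View pics/side2.png

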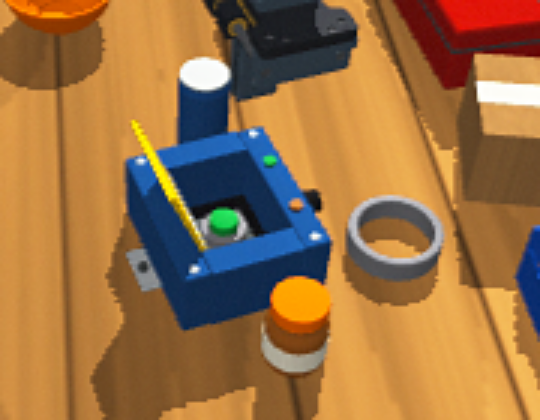

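The button went down to 38.1 mm (5.9 mm of travel) and came back up. Now go round behind the flap and push it shut.

```bash
python3 - <<'E'
from h import *
ctrl.move_l(W(-.115,0,.19),vel=.2);ctrl.move_l(W(-.115,0,.118),vel=.12);st("behind")
for th in (90,75,62,50,38,26,16,8):
    r=.074-.022*min(1,th/75) ; t=np.radians(th);c,s=np.cos(t),np.sin(t)
    hit=ctrl.move_l(W(-.04+r*c-.0025*s-.016,0,.0675+r*s+.0025*c),vel=.1 if th==90 else .06,contact_N=25);st(th)
    if hit: print("HIT");break
else:
    print(ctrl.move_l(W(.02,0,.055),vel=.02,contact_N=15));st("pressed")
    ctrl.sleep(.3);ctrl.move_l(W(.02,0,.09),vel=.05);ctrl.move_l(W(.05,0,.2),vel=.2);ctrl.sleep(1.5);st("up")
cv2.imwrite("pics/side3.png",cv2.resize(ctrl.read_camera("side")[120:260,260:440],None,fx=3,fy=3))
cv2.imwrite("pics/s3.png",ctrl.read_camera("side"))
E
```

```text
behind t12.74 box xyz mm [-1.145e+02 -1.000e-01  1.183e+02] F [ 0.2 -0.4 -0.3]
90 t13.46 box xyz mm [-5.900e+01  1.000e-01  1.195e+02] F [-1.5 -1.2  0.2]
75 t13.83 box xyz mm [-45.1   0.  118.3] F [-1.5 -0.6  1.1]
62 t14.20 box xyz mm [-31.9  -0.  118. ] F [-0.9 -1.   1.6]
50 t14.56 box xyz mm [-19.7  -0.  114.5] F [-1.8 -0.7  1.1]
38 t14.93 box xyz mm [ -7.9   0.  108.1] F [-0.9 -0.5  1.3]
26 t15.32 box xyz mm [ 2.7 -0.  98.8] F [-0.5 -0.5  2.4]
16 t15.68 box xyz mm [10.2 -0.  88.7] F [-0.9 -0.6  2.9]
8 t15.99 box xyz mm [14.8 -0.  79.6] F [-0.7 -0.1  2.1]
True
pressed t16.82 box xyz mm [17.3  0.1 64.3] F [-4.7  0.5 20.1]
up t20.01 box xyz mm [ 50.  -0. 200.] F [-0.5 -0.4  0.4]
```

View pics/side3.png

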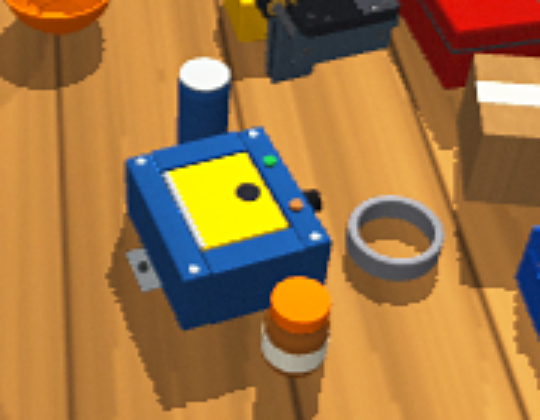

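The flap is shut, and the spot at about (342.7,183.7) matches the first picture (342.3,183.6). I'll check the numbers against the first image, then sign off.

```bash
python3 - <<'E'
from h import *
a,b=cv2.imread("pics/side0.png"),cv2.imread("pics/s3.png")
for n,(x0,y0,x1,y1) in dict(box=(300,155,372,232),can=(316,138,340,168),jar=(345,210,372,245),tape=(373,182,410,215),bowl=(255,100,302,138)).items():
    print(n,"changed px",int((cv2.absdiff(a,b)[y0:y1,x0:x1].max(2)>60).sum()))
ctrl.sign_off();st("end")
E
```

```text
box changed px 0
can changed px 0
jar changed px 0
tape changed px 0
bowl changed px 0
the job is handed in; nothing more can be done
the job is handed in; nothing more can be done
```

The job is done and handed in, at about 20 s of robot time. I used only the shut fingertips.

- **Opening:** I pressed the flap in to its stop and let go, and the picture afterwards showed it open and leaning back.
- **Button:** I pressed the green button with the fingertip stopping at 38.1 mm, which is about 5.9 of its 6 mm travel. A picture after release showed it up again.
- **Closing:** I swung the flap shut from behind and pressed it to its stop with about 20 N. It was still shut 1.5 s after I let go.

**Last checks:** comparing the side view with the first picture, no pixels had changed around the box and flap, can, jar, tape or bowl. I did not compare the block, screwdriver, grinder or stop station, but the arm stayed well clear of them. The press heights agreed with the given sizes, and no check failed or disagreed.

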